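# Put the slides in the dark box and shut its hatch on the light seal

### The arm

A 6-joint arm with a two-finger parallel gripper is mounted at the origin on the work surface. World frame = base frame: x ahead of the robot, y to its left, z up, the work surface at z = 0. Lengths are in mm, angles in degrees, forces in N, time in s.
With the tool pointing down it reaches from about 300 to 850 mm from the base axis. Payload 4.2 kg.
Tool frame: the origin (TCP) lies on the centre line of the jaws, within the pads' length; the fingertips stand 14 mm ahead of it and the grasp point (between the pads) lies 5 mm behind it; z points along the fingers, y is the line along which they close (so a half turn about z gives the same grasp; the last joint's range is limited). The gripper opens to 91 mm and grips with 3 to 60 N. Pads are 32 mm wide; open, the fingers measure 118 mm over their backs; the gripper's body (76 mm by 178 mm) begins 60 mm behind the grasp point.
Start: joints at [-75.459, 18.312, 89.639, -0, 72.044, -1.146], TCP at [155.478, -553.596, 227.976] pointing down, gripper open.
Joint ranges: [-177.97, 177.97], [-48.28, 115.42], [12.27, 149.76], [-77.06, 257.06], [2.81, 150.46], [-146.56, 146.56]. Speed limits (degrees/s): [147.25, 147.25, 180, 180, 180, 180].

### API

Orientations are given as [roll, pitch, yaw] about the fixed x, y, z axes, in that order (R = Rz(yaw) Ry(pitch) Rx(roll)).
In Python, from workcell import env gives the robot as it stands.
- The arm moves only by the tool arm_command, never from a script. Its argument "motion" is a list of rows, each an object with "offset": the shift along the tool's x, y, z in m, a list of three; "spin": the turn about the tool's z in rad. In form: [{"offset": [tx, ty, tz], "spin": spin}, ...]. A call has 1 to 5 rows; each row shifts and turns the commanded pose from where the row before left it, along the tool's axes as they then stand; what a row does not reach is not made up. A row lasts 1/8 s, in which the tool goes at most 62.5 mm and 10.7 degrees, less where a joint would pass 70% of its speed; a pose out of reach is approached as far as the arm can. A call with a gripper value outside its range is refused whole. "jaw" is the finger opening in m, from 0 to 0.0912, set as the call begins (left out, the last holds). The fingers move at their own pace and stop on an object; "newtons" is the grip in N (left out, the last holds). Time passes only in rows, so rows that do not move let the fingers close. It gives the time, the measured TCP pose, the force, the opening and the grip force at its end, in the units of the state.
- env.state(): the state, without advancing time (a new reading comes with each control period).
- env.grab_frame(name): name is "scene" or "side" or "wrist"; returns (picture, depth): 384x512x3 uint8, blue, green, red; 384x512 float32, mm along the optical axis (not along the pixel's ray), 0 where there is no reading.
- env.camera_model(name): a dict with "fx", "fy", "cx", "cy" (pixels), "k1" (the pictures are not rectified: a ray, as slopes to the right and down, at radius r is drawn at 1 + k1 r^2 times it, then the intrinsics apply), "eye" and "rotation" of the camera in the world; the wrist camera has in their place "hand_eye" (4x4, takes a point from camera to tool coordinates, whose origin is the TCP and whose axes are the flange's). Camera axes: x right, y down, z forward; pixel columns grow to the right and rows downward; lengths in mm; the calibration is good to about 2 mm. A picture is of the moment at which its call begins: read the wrist's pose just before it. camera_model takes no time and is no camera call.
- env.job_done(): hands the job in; it is judged then, once.
Trained networks look in the newest picture that a camera, given by its name, has taken for a name from the list of things; names that differ only in an ending like _2 or _b are one class to them, and where a whole thing is asked for, a point or a joint stands for the part that bears it (a point fixed in the world has none). Each returns a list of dicts, best first, with "score" (0 to 1); they miss things now and then, are a little off and sometimes report something else, mostly with a low value. They report only what shows in the picture. A call takes as long as a camera call. They do not tell look-alikes from the thing itself.
- env.boxes_of(camera, target): "bbox" ([left, top, right, bottom] in pixels, round what is visible of it).
- env.pinpoint(camera, target): "location" ([column, row] in pixels: a listed point, or the origin of a listed thing).
The state is a dict: "time_s": time; "qpos": joint angles; "qvel": joint speeds; "effort": joint torques, N m; "ee_pos": TCP position; "ee_rot": TCP orientation; "force": force on the tool from outside, world axes, zero at the start; "torque": the same for the moment, N m; "gripper_width": finger opening in mm; "gripper_force": force on a finger pad.
Only numpy, scipy, OpenCV 4.12 (cv2) and the standard library are available. Lean on these libraries where they do the work, as an engineer would, in place of code of your own. Each camera call takes 0.05 s, during which the arm holds its last target. There are 200 camera calls.

### The job

Put the slide mailer away in the open well of the dark box, lying flat, and let go of it. Then slide the hatch shut until its edge meets the rubber light seal at the end frame, and press it home there for half a second with about 10 N (never more than 18 N), so that it stays shut against the seal. Leave everything else on the bench where it is.

Things in the scene. Friction and masses are not known exactly. Their poses are not given: they have to be found in the camera images.
- dark_box: White metal box fixed to the bench, 200 mm (its x) by 370 mm (its y), deck 90 mm above the bench. Origin: centre of its underside, z up. Its +y half holds an open pit (the well), its -y half is solid. Aluminium rails along both long sides (|x| 86 to 98 mm) rise to 104 mm; the hatch slides between them along y. The end frame stands across the +y end, y 165 to 185 mm, 110 mm high.
- well (a point): Point on the floor of the well, 45 mm above the bench and 45 mm below the deck, where the mailer fits best with its length along the box's y. Axes as the dark box. From this point the well's walls are at x -75 and +75 mm and y -75 and +50 mm; the open hatch may cover y below -53 mm.
- frame (a point): Middle of the end frame's inner face (looks to -y of the box), 97 mm above the bench. Axes as the dark box. In front of it stands the black rubber light seal, a bar 164 mm long across the hatch's path. Its face, set by hand, is anywhere from 7 to 27 mm to -y of this point: not measured, to be found by feel. The bar does not shift when pressed.
- hatch: Aluminium plate sliding on top of the dark box, 166 mm (x) by 165 mm (y) by 7 mm, with a fin handle. Origin: centre of its underside, 92 mm above the bench; axes as the dark box. It closes towards +y; closing edge 82.5 mm to +y of the origin. Sliding takes about 3 N; friction holds it where left. On the firm seal the resistance rises about 10 N per mm; it seats above 5 N on the seal and is spoilt above 18 N.
- handle (a point): Middle of the top of the hatch's upright black fin handle, 135 mm above the bench. The fin is 80 mm long along the hatch's x, 12 mm thick along y (6 mm either side of this point) and rises 36 mm above the plate.
- slide_mailer: Grey plastic slide mailer with a paper patch on top, 80 mm (x) by 36 mm (y) by 26 mm high, about 90 g, lying flat on the bench. Origin: centre of its underside; x along its length, z up.
- petri_dishes: two stacked clear petri dishes, 94 mm across, 28 mm high; bystander, origin under its centre
- slide_case: flat grey plastic slide case, 100 x 85 x 34 mm, much wider than the slide mailer; bystander, origin under its centre
- tip_rack: white pipette tip rack, 80 x 120 x 58 mm; bystander, origin under its centre
- reagent_bottle: amber bottle with black cap, 60 mm across, 130 mm high; bystander, origin under its centre
- beaker: open glass beaker, 70 mm across, 85 mm high; bystander, origin under its centre
- stain_jar: small glass jar with white cap, 52 mm across, 60 mm high; bystander, origin under its centre
- forceps: steel forceps lying flat, 128 x 11 x 7 mm; bystander, origin under about its middle
Not all that is in view belongs to the job. There is more than one size of the slide_mailer; the one meant has the size given above.

How it is judged:
By the outcome, as a careful person would: the job done as asked, in the order asked, and still so for the second after the job is handed in, with the robot touching nothing.
It also fails if it takes over 58 s, if anything falls off the work surface, if the arm or the gripper's body presses on something with over 40 N, if the wrist force passes 120 N, or if a joint passes its speed limit or range.

## Working session

There is one attempt and no reset: what is moved stays moved. The work goes in short steps, Python scripts to look and compute and a tool call to move; the robot and the scene stay as the last step left them, time stands still between calls to the robot, and variables do not carry over. Pictures are saved under pics/ and viewed, at most 10 in all, crops included, and the job is handed in when it is done.

Besides the shell and the picture viewer there is one more tool, called after "Request:" as name(argument=value, ...), one argument or row to a line, values as JSON. arm_command: Moves the arm, as the interface text tells. Its arguments: {"type":"object","properties":{"motion":{"type":"array"},"jaw":{"type":"number"},"newtons":{"type":"number"}},"required":["motion"]}

```bash
ls; mkdir -p pics
cat > h.py <<'E'
import numpy as np, cv2
from scipy.spatial.transform import Rotation as R
from workcell import env
def Rt(s): return R.from_euler('xyz', s['ee_rot'], degrees=True).as_matrix()
def cam(name, s=None):
    m=env.camera_model(name)
    if 'hand_eye' in m:
        s=s or env.state(); H=np.array(m['hand_eye']); r=Rt(s)
        return m, r@H[:3,:3], r@H[:3,3]+np.array(s['ee_pos'])
    return m, np.array(m['rotation']), np.array(m['eye'])
def ray(c,uv):
    m,Rm,e=c
    x=np.array([(uv[0]-m['cx'])/m['fx'],(uv[1]-m['cy'])/m['fy']]); u=x.copy()
    for _ in range(20): u=x/(1+m['k1']*(u@u))
    return u
def atz(c,uv,z):
    d=c[1]@np.r_[ray(c,uv),1]; return c[2]+d*(z-c[2][2])/d[2]
def atdepth(c,uv,dep): return c[2]+c[1]@(np.r_[ray(c,uv),1]*dep)
def proj(c,p):
    m,Rm,e=c; q=Rm.T@(np.array(p)-e); u=q[:2]/q[2]; u=u*(1+m['k1']*(u@u))
    return u*[m['fx'],m['fy']]+[m['cx'],m['cy']]
E
python3 - <<'E'
from h import *
print(env.state())
for n in ['scene','side','wrist']:
    c=cam(n); im,d=env.grab_frame(n); cv2.imwrite(f'pics/{n}0.png',im); np.save(f'{n}0.npy',d)
    print(n,c[0])
    for t in ['slide_mailer','handle','hatch','well','frame','dark_box']:
        for r in env.pinpoint(n,t)[:3]: print(n,t,r)
    print(env.boxes_of(n,'slide_mailer'))
E
```

```text
pics
{'time_s': 0.0, 'qpos': array([-7.54591517e+01,  1.83527017e+01,  8.97059030e+01, -1.82875853e-03,
        7.20441064e+01, -1.14506270e+00]), 'qvel': array([-0.10111606, -0.00379612,  0.02005482,  0.01190095, -0.0171694 ,
        0.03577399]), 'effort': array([ 1.86351470e-03, -4.12453294e+01, -2.31973815e+01,  7.27668498e-02,
        4.57814592e-02, -1.57572508e-04]), 'ee_pos': array([ 155.3388178 , -553.12389571,  227.11303902]), 'ee_rot': array([-1.79897275e+02, -3.14230505e-04,  1.56864760e+01]), 'force': array([-1.27154775,  0.71484444, -0.45813174]), 'torque': array([-0.03833089,  0.0348101 , -0.00887446]), 'gripper_force': 0.0, 'gripper_width': 91.25724409916901}
scene {'fx': 362.462498755487, 'fy': 362.462498755487, 'cx': 255.9313097420869, 'cy': 181.39474734515758, 'k1': 0.0066623479288165505, 'eye': array([1206.49329743,  524.98481587,  973.77493779]), 'rotation': array([-136.39041532,   -0.43582905,  127.7193608 ])}
scene slide_mailer {'location': [381.7, 225.0], 'score': 0.84}
scene slide_mailer {'location': [342.7, 246.6], 'score': 0.71}
scene slide_mailer {'locatio
[... 1338 characters left out ...]
ation': [224.5, 214.3], 'score': 0.39}
[{'bbox': [199.7, 309.8, 244.9, 343.1], 'score': 0.87}, {'bbox': [197.7, 241.9, 208.3, 260.1], 'score': 0.64}, {'bbox': [191.4, 271.4, 207.5, 295.8], 'score': 0.63}]
wrist {'fx': 311.91832917249764, 'fy': 311.91832917249764, 'cx': 255.97739184969538, 'cy': 187.24039945220923, 'k1': -0.02858877007768169, 'hand_eye': array([[-7.08705025e-04, -9.67484107e-01, -2.52930822e-01,
         7.17119080e+01],
       [ 9.99999487e-01, -8.68567443e-04,  5.20381556e-04,
         4.71906690e-01],
       [-7.23148362e-04, -2.52930323e-01,  9.67484227e-01,
        -1.56617853e+02],
       [ 0.00000000e+00,  0.00000000e+00,  0.00000000e+00,
         1.00000000e+00]])}
[]
```

```bash
sed -i "s/return m, np.array(m\['rotation'\])/return m, R.from_euler('xyz', m['rotation'], degrees=True).as_matrix()/" h.py
python3 - <<'E'
from h import *
P={'scene':dict(mailA=(381.7,225,0),mailB=(342.7,246.6,0),mailC=(303.4,242.8,0),handle=(217.6,164,135),hatch=(217,173.6,92),well=(258.9,202.5,45),frame=(276.9,202.3,97),box=(237.9,198.9,0)),
'side':dict(mA=(207.1,285.6,0),mB=(225.3,329.1,0),mC=(203.6,251.5,0),handle=(272.7,162,135),hatch=(272.4,172.3,92),well=(242.4,205.8,45),frame=(225,215.5,97),box=(257,204.4,0))}
for n in P:
    c=cam(n); d=np.load(n+'0.npy')
    for k,(u,v,z) in P[n].items(): print(n,k,atz(c,(u,v),z).round(0), atdepth(c,(u,v),d[int(v),int(u)]).round(0))
a=cv2.imread('pics/scene0.png');b=cv2.imread('pics/side0.png')
cv2.imwrite('pics/s1.png',cv2.resize(a[130:280,170:430],None,fx=3,fy=3,interpolation=cv2.INTER_CUBIC))
cv2.imwrite('pics/s2.png',cv2.resize(b[130:360,100:350],None,fx=2.6,fy=2.6,interpolation=cv2.INTER_CUBIC))
E
```

```text
scene mailA [368. 416.   0.] [392. 420.  28.]
scene mailB [524. 355.  -0.] [536. 358.  16.]
scene mailC [589. 249.  -0.] [600. 254.  17.]
scene handle [ 586. -109.  135.] [ 587. -108.  136.]
scene hatch [ 591. -111.   92.] [ 595. -107.   97.]
scene well [573.  57.  45.] [573.  57.  44.]
scene frame [573. 127.  97.] [582. 133. 110.]
scene box [575. -35.   0.] [604.  -9.  44.]
side mA [499. 336.   0.] [486. 347.  26.]
side mB [364. 416.  -0.] [347. 433.  45.]
side mC [591. 244.   0.] [583. 252.  14.]
side handle [ 574. -113.  135.] [ 574. -112.  136.]
side hatch [ 571. -109.   92.] [ 568. -104.   97.]
side well [586.  44.  45.] [585.  47.  48.]
side frame [575. 147.  97.] [574. 148.  98.]
side box [575. -24.   0.] [551.  10.  44.]
```

View pics/s1.png

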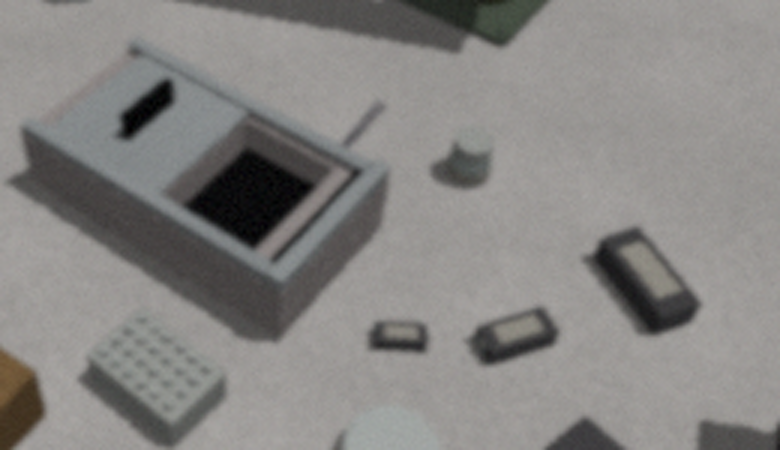

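View pics/s2.png

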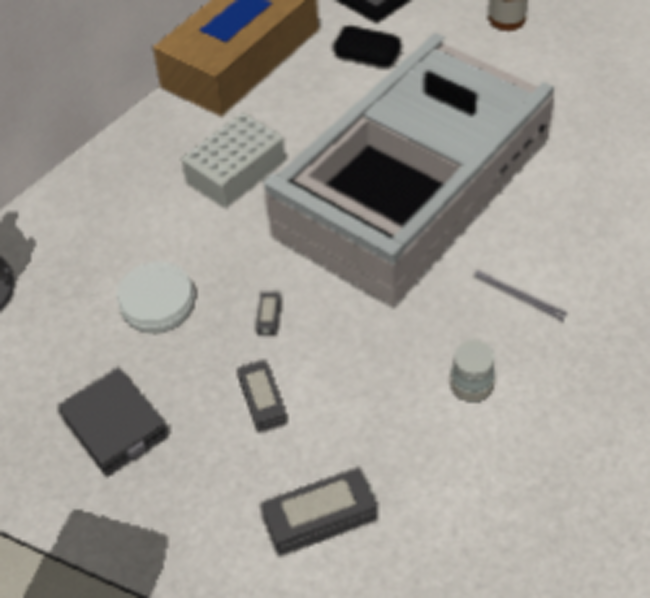

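The scene shows the box at about x 575, with its open well towards +y. Three look-alike mailers lie beyond it, and the middle one near (510, 345) looks right. I'll check the sizes and the box yaw with depth.

```bash
cat >> h.py <<'E'
def cloud(c,d):
    m=c[0]; v,u=np.nonzero(d>0)
    pts=np.stack([u,v],1).astype(float)[:,None]
    K=np.array([[m['fx'],0,m['cx']],[0,m['fy'],m['cy']],[0,0,1]])
    n=cv2.undistortPoints(pts,K,np.array([m['k1'],0,0,0.]))[:,0]
    z=d[v,u]; return c[2]+(np.c_[n,np.ones(len(n))]*z[:,None])@c[1].T
E
python3 - <<'E'
from h import *
for n in ['side','scene']:
    P=cloud(cam(n),np.load(n+'0.npy'))
    for k,(x,y) in dict(small=(595,250),mid=(508,346),big=(366,418)).items():
        near=np.hypot(P[:,0]-x,P[:,1]-y)<70
        h=P[near&(P[:,2]>8)]; 
        if len(h)<5: continue
        zt=np.percentile(h[:,2],90); q=h[h[:,2]>max(zt-9,8)]
        r=cv2.minAreaRect(q[:,:2].astype(np.float32)); print(n,k,len(q),'ztop',zt.round(1),np.round(r[0],1),np.round(r[1],1),round(r[2],1))
    q=P[(abs(P[:,0]-575)<180)&(P[:,1]>-280)&(P[:,1]<200)&(P[:,2]>80)&(P[:,2]<112)]
    r=cv2.minAreaRect(q[:,:2].astype(np.float32)); print(n,'box',len(q),r)
    f=P[(abs(P[:,0]-580)<80)&(abs(P[:,1]+112)<60)&(P[:,2]>112)]; r=cv2.minAreaRect(f[:,:2].astype(np.float32)); print('fin',len(f),r,f[:,2].max())
E
```

```text
side small 109 ztop 22.4 [588.7 248.2] [24.6 54.2] 33.8
side mid 288 ztop 29.7 [515.9 344.8] [36.3 84.9] 56.7
side big 749 ztop 40.5 [367.6 420.9] [119.9  55.7] 59.2
side box 3640 ((572.89697265625, -35.41038513183594), (205.46656799316406, 378.5919189453125), 0.2187056988477707)
fin 147 ((573.9349365234375, -110.49108123779297), (80.13975524902344, 20.413330078125), 2.1466894149780273) 140.48844474415284
scene small 140 ztop 20.0 [594.4 248.7] [28.7 56.9] 33.4
scene mid 270 ztop 28.3 [521.5 343.9] [37.1 84.6] 58.4
scene big 484 ztop 39.6 [369.7 423. ] [117.2  56.7] 58.4
scene box 3923 ((578.614990234375, -36.535614013671875), (203.4730224609375, 374.2478942871094), 0.6122543811798096)
fin 133 ((580.31494140625, -113.68785095214844), (79.13554382324219, 15.687198638916016), 0.8380558490753174) 138.73225142446927
```

```bash
cat >> h.py <<'E'
def plan(p,yaw,n,s=None,start=None):
    """rows from current pose to p,yaw (tool down) in n rows"""
    s=s or env.state(); p0,y0=start if start else (np.array(s['ee_pos']),s['ee_rot'][2])
    cur,cy=np.array(p0,float),float(y0); dy=(yaw-y0+180)%360-180; rows=[]
    for i in range(1,n+1):
        tgt=np.array(p0)+(np.array(p)-p0)*i/n; ty=y0+dy*i/n
        M=R.from_euler('xyz',[180,0,cy],degrees=True).as_matrix()
        o=np.round(M.T@(tgt-cur)/1000,3); sp=round(-np.deg2rad(ty-cy),3)
        cur=cur+M@(o*1000); cy-=np.rad2deg(sp); rows.append({"offset":[float(a)+0.0 for a in o],"spin":float(sp)})
    import json
    for i in range(0,n,5): print(json.dumps(rows[i:i+5]))
    print('end',cur.round(1),round(cy,1))
E
python3 -c "
from h import *
plan([518,344,200],147.5,20)"
```

```text
[{"offset": [0.03, -0.038, 0.001], "spin": -0.115}, {"offset": [0.033, -0.035, 0.002], "spin": -0.115}, {"offset": [0.038, -0.031, 0.001], "spin": -0.115}, {"offset": [0.041, -0.026, 0.002], "spin": -0.115}, {"offset": [0.043, -0.021, 0.001], "spin": -0.115}]
[{"offset": [0.046, -0.016, 0.001], "spin": -0.115}, {"offset": [0.047, -0.011, 0.002], "spin": -0.115}, {"offset": [0.048, -0.005, 0.001], "spin": -0.115}, {"offset": [0.048, 0.001, 0.002], "spin": -0.115}, {"offset": [0.049, 0.005, 0.001], "spin": -0.115}]
[{"offset": [0.047, 0.012, 0.001], "spin": -0.115}, {"offset": [0.045, 0.016, 0.002], "spin": -0.115}, {"offset": [0.043, 0.022, 0.001], "spin": -0.115}, {"offset": [0.041, 0.027, 0.002], "spin": -0.115}, {"offset": [0.037, 0.031, 0.001], "spin": -0.115}]
[{"offset": [0.033, 0.035, 0.001], "spin": -0.115}, {"offset": [0.029, 0.039, 0.002], "spin": -0.115}, {"offset": [0.025, 0.041, 0.001], "spin": -0.115}, {"offset": [0.019, 0.045, 0.002], "spin": -0.116}, {"offset": [0.014, 0.046, 0.001], "spin": -0.115}]
end [518.2 343.9 200. ] 147.5
```

Request:
arm_command(
  motion=[
    {"offset": [0.03,-0.038,0.001],"spin": -0.115},
    {"offset": [0.033,-0.035,0.002],"spin": -0.115},
    {"offset": [0.038,-0.031,0.001],"spin": -0.115},
    {"offset": [0.041,-0.026,0.002],"spin": -0.115},
    {"offset": [0.043,-0.021,0.001],"spin": -0.115},
  ],
)

```text
time_s: 1.82
ee_pos: [246.3, -327.7, 221.1]
ee_rot: [180.0, -0.0, 48.8]
force: [0.7, -0.3, -0.4]
gripper_width: 91.1
gripper_force: 0.0
```

Request:
arm_command(
  motion=[
    {"offset": [0.046,-0.016,0.001],"spin": -0.115},
    {"offset": [0.047,-0.011,0.002],"spin": -0.115},
    {"offset": [0.048,-0.005,0.001],"spin": -0.115},
    {"offset": [0.048,0.001,0.002],"spin": -0.115},
    {"offset": [0.049,0.005,0.001],"spin": -0.115},
  ],
)

```text
time_s: 2.45
ee_pos: [336.9, -102.8, 214.2]
ee_rot: [179.9, 0.0, 81.8]
force: [0.8, -0.2, -0.4]
gripper_width: 91.3
gripper_force: 0.0
```

Request:
arm_command(
  motion=[
    {"offset": [0.047,0.012,0.001],"spin": -0.115},
    {"offset": [0.045,0.016,0.002],"spin": -0.115},
    {"offset": [0.043,0.022,0.001],"spin": -0.115},
    {"offset": [0.041,0.027,0.002],"spin": -0.115},
    {"offset": [0.037,0.031,0.001],"spin": -0.115},
  ],
)

```text
time_s: 3.08
ee_pos: [427.9, 121.6, 207.1]
ee_rot: [180.0, 0.0, 114.8]
force: [0.7, -0.3, -0.5]
gripper_width: 91.4
gripper_force: 0.0
```

Request:
arm_command(
  motion=[
    {"offset": [0.033,0.035,0.001],"spin": -0.115},
    {"offset": [0.029,0.039,0.002],"spin": -0.115},
    {"offset": [0.025,0.041,0.001],"spin": -0.115},
    {"offset": [0.019,0.045,0.002],"spin": -0.116},
    {"offset": [0.014,0.046,0.001],"spin": -0.115},
  ],
)

```text
time_s: 3.7
ee_pos: [518.7, 345.4, 199.8]
ee_rot: [-180.0, 0.0, 147.8]
force: [0.3, 0.2, 1.0]
gripper_width: 91.5
gripper_force: 0.0
```

Run:
```python
from h import *
env.grab_frame('wrist')
s=env.state(); c=cam('wrist',s); im,d=env.grab_frame('wrist'); cv2.imwrite('pics/w1.png',im)
P=cloud(c,d); print(s['time_s'],s['ee_pos'],s['ee_rot'])
near=np.hypot(P[:,0]-518,P[:,1]-344)<75
h=P[near&(P[:,2]>12)&(P[:,2]<60)]; zt=np.percentile(h[:,2],60)
q=h[abs(h[:,2]-zt)<5]; print(len(q),zt,cv2.minAreaRect(q[:,:2].astype(np.float32)))
print(env.boxes_of('wrist','slide_mailer'))
```

```text
3.75 [520.90537656 351.07401959 199.04829106] [ 1.79644251e+02 -2.09228355e-02  1.48008460e+02]
2366 26.262784158721423 ((520.0910034179688, 344.16552734375), (35.35993957519531, 81.28431701660156), 56.87497329711914)
[{'bbox': [235.1, 139.5, 265.9, 209.7], 'score': 0.75}, {'bbox': [168.8, 1.0, 297.1, 39.5], 'score': 0.6}, {'bbox': [196.3, 236.6, 231.1, 288.0], 'score': 0.6}]
```

View pics/w1.png

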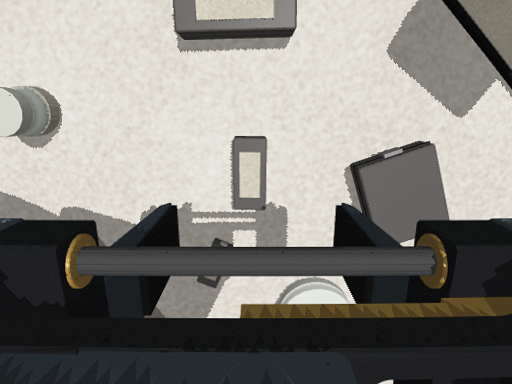

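Request:
arm_command(
  motion=[
    {"offset": [-0.002,0.001,0.045],"spin": 0.01},
    {"offset": [0,0,0.045],"spin": 0},
    {"offset": [0,0,0.04],"spin": 0},
    {"offset": [0,0,0.015],"spin": 0},
    {"offset": [0,0,0],"spin": 0},
  ],
)

```text
time_s: 4.47
ee_pos: [520.3, 342.9, 54.8]
ee_rot: [-179.9, -0.0, 146.9]
force: [0.2, -0.8, 0.5]
gripper_width: 91.4
gripper_force: 0.0
```

Run:
```python
from h import *
env.grab_frame('wrist')
s=env.state(); c=cam('wrist',s); im,d=env.grab_frame('wrist')
P=cloud(c,d); print(s['time_s'],s['ee_pos'],s['ee_rot'])
near=np.hypot(P[:,0]-519,P[:,1]-344)<60
h=P[near&(P[:,2]>18)&(P[:,2]<34)]
print(len(h),np.median(h[:,2]),cv2.minAreaRect(h[:,:2].astype(np.float32)))
```

```text
4.525 [521.0804353  343.56919111  56.03812336] [1.79926123e+02 4.49088332e-02 1.46914232e+02]
5316 26.12761806015324 ((511.3883972167969, 349.56182861328125), (36.11690139770508, 61.63518524169922), 57.40114212036133)
```

Request:
arm_command(
  motion=[
    {"offset": [0.002,0,0.02],"spin": 0},
    {"offset": [0,0,0.014],"spin": 0},
    {"offset": [0,0,0.003],"spin": 0},
    {"offset": [0,0,0],"spin": 0},
  ],
)

```text
time_s: 5.08
ee_pos: [519.1, 344.9, 18.3]
ee_rot: [180.0, 0.0, 146.9]
force: [0.4, 0.4, 0.7]
gripper_width: 91.0
gripper_force: 0.0
```

Request:
arm_command(
  motion=[
    {"offset": [0,0,0],"spin": 0},
    {"offset": [0,0,0],"spin": 0},
    {"offset": [0,0,0],"spin": 0},
    {"offset": [0,0,0],"spin": 0},
  ],
  jaw=0.02,
  newtons=20,
)

```text
time_s: 5.58
ee_pos: [518.8, 344.7, 18.0]
ee_rot: [180.0, 0.0, 147.0]
force: [0.4, -0.2, 0.6]
gripper_width: 54.3
gripper_force: 0.0
```

Request:
arm_command(
  motion=[
    {"offset": [0,0,0],"spin": 0},
    {"offset": [0,0,0],"spin": 0},
    {"offset": [0,0,0],"spin": 0},
    {"offset": [0,0,0],"spin": 0},
  ],
)

```text
time_s: 6.08
ee_pos: [518.8, 344.7, 17.9]
ee_rot: [-180.0, 0.0, 147.0]
force: [0.7, -0.5, -0.4]
gripper_width: 36.2
gripper_force: 20.0
```

Run:
```python
from h import *
s=env.state(); print(s['gripper_width'],s['gripper_force'],s['time_s'])
plan([519,345,220],147,5)
plan([577,50,220],90,10,start=(np.array([519,345,220]),147))
```

```text
36.24950208957293 19.996742606163025 6.075
[{"offset": [0.0, 0.0, -0.04], "spin": -0.0}, {"offset": [0.0, 0.0, -0.041], "spin": -0.0}, {"offset": [0.0, 0.0, -0.04], "spin": -0.0}, {"offset": [0.0, 0.0, -0.041], "spin": -0.001}, {"offset": [0.0, 0.0, -0.04], "spin": 0.0}]
end [518.8 344.7 219.9] 147.0
[{"offset": [-0.021, -0.022, 0.0], "spin": 0.099}, {"offset": [-0.023, -0.019, 0.0], "spin": 0.1}, {"offset": [-0.025, -0.017, 0.0], "spin": 0.099}, {"offset": [-0.026, -0.015, 0.0], "spin": 0.1}, {"offset": [-0.028, -0.011, 0.0], "spin": 0.099}]
[{"offset": [-0.028, -0.009, 0.0], "spin": 0.1}, {"offset": [-0.03, -0.006, 0.0], "spin": 0.099}, {"offset": [-0.03, -0.004, 0.0], "spin": 0.1}, {"offset": [-0.03, 0.0, 0.0], "spin": 0.099}, {"offset": [-0.03, 0.003, 0.0], "spin": 0.1}]
end [577.   49.7 220. ] 90.0
```

Request:
arm_command(
  motion=[
    {"offset": [0,0,-0.04],"spin": 0},
    {"offset": [0,0,-0.04],"spin": 0},
    {"offset": [0,0,-0.04],"spin": 0},
    {"offset": [0,0,-0.04],"spin": 0},
    {"offset": [0,0,-0.04],"spin": 0},
  ],
)

```text
time_s: 6.7
ee_pos: [518.5, 344.5, 219.0]
ee_rot: [-180.0, -0.0, 146.9]
force: [0.0, -0.2, -1.0]
gripper_width: 35.7
gripper_force: 20.0
```

Request:
arm_command(
  motion=[
    {"offset": [-0.021,-0.022,0.0],"spin": 0.099},
    {"offset": [-0.023,-0.019,0.0],"spin": 0.1},
    {"offset": [-0.025,-0.017,0.0],"spin": 0.099},
    {"offset": [-0.026,-0.015,0.0],"spin": 0.1},
    {"offset": [-0.028,-0.011,0.0],"spin": 0.099},
  ],
)

```text
time_s: 7.32
ee_pos: [547.9, 196.0, 217.7]
ee_rot: [-180.0, -0.0, 118.3]
force: [0.8, 0.1, -1.5]
gripper_width: 35.8
gripper_force: 20.0
```

Request:
arm_command(
  motion=[
    {"offset": [-0.028,-0.009,0.0],"spin": 0.1},
    {"offset": [-0.03,-0.006,0.0],"spin": 0.099},
    {"offset": [-0.03,-0.004,0.0],"spin": 0.1},
    {"offset": [-0.03,0.0,0.0],"spin": 0.099},
    {"offset": [-0.03,0.003,0.0],"spin": 0.1},
  ],
)

```text
time_s: 7.95
ee_pos: [576.3, 48.4, 217.7]
ee_rot: [-180.0, 0.0, 89.8]
force: [0.1, -0.6, -1.6]
gripper_width: 36.0
gripper_force: 20.0
```

Request:
arm_command(
  motion=[
    {"offset": [0,0,0],"spin": 0},
  ],
)

```text
time_s: 8.07
ee_pos: [576.5, 47.7, 217.6]
ee_rot: [-180.0, 0.0, 89.8]
force: [-0.1, -0.1, -1.5]
gripper_width: 36.0
gripper_force: 20.0
```

Run:
```python
from h import *
s=env.state(); c=cam('wrist',s); im,d=env.grab_frame('wrist'); cv2.imwrite('pics/w2.png',im)
np.save('w2.npy',d)
print(s['time_s'],s['ee_pos'],s['ee_rot'],s['gripper_width'])
for t,z in dict(well=45,frame=97,handle=135,dark_box=0).items():
    for r in env.pinpoint('wrist',t)[:2]: print(t,r,atz(c,r['location'],z).round(1))
P=cloud(c,d)
fl=P[abs(P[:,2]-45)<6]; print('floor',len(fl),np.percentile(fl,[1,50,99],axis=0).round(1))
top=P[(abs(P[:,2]-107)<7)]; print(len(top),cv2.minAreaRect(top[:,:2].astype(np.float32)))
print(np.histogram(P[:,2],bins=np.arange(-10,150,8)))
```

```text
8.075 [576.52567568  47.74114925 217.63831226] [-1.79969591e+02  1.79717983e-02  8.98073139e+01] 35.97561674733332
well {'location': [254.1, 176.8], 'score': 0.66} [575.1  43.9  45. ]
frame {'location': [251.6, 89.4], 'score': 0.55} [573.8 131.9  97. ]
frame {'location': [257.2, 229.8], 'score': 0.47} [578.2   3.9  97. ]
floor 14038 [[357.   -4.6  40.6]
 [641.4  70.   46.5]
 [830.7 175.3  50.9]]
12960 ((576.553466796875, 38.19606018066406), (200.79443359375, 223.20619201660156), 0.5046833157539368)
(array([  666, 70117,  1009,   784,   738,   898,  5296,  9867,  3633,
         345,   354,   369,  8242,   516, 10424,  2293,     0,     0,
           0]), array([-10,  -2,   6,  14,  22,  30,  38,  46,  54,  62,  70,  78,  86,
        94, 102, 110, 118, 126, 134, 142]))
```

View pics/w2.png

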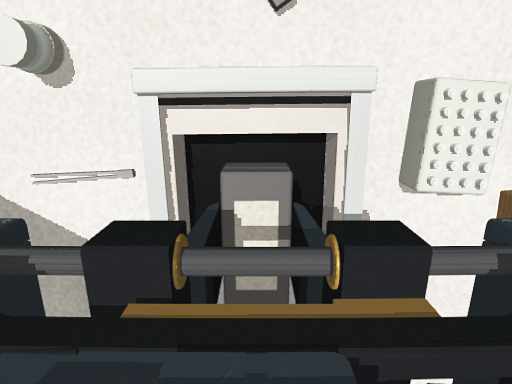

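The picture shows the well (rows 134 and below, columns 180–335) under the mailer, the end frame at rows 67–92, and the dark seal at about row 98. I'll turn the pit edges into positions.

Run:
```python
from h import *
m=env.camera_model('wrist'); H=np.array(m['hand_eye'])
r=R.from_euler('xyz',[-180,0,89.8],degrees=True).as_matrix()
c=(m,r@H[:3,:3],r@H[:3,3]+np.array([576.5,47.7,217.6]))
for k,(u,v,z) in dict(pitfar=(255,134,90),pitfarfloor=(255,134,45),pitL=(184,165,45),pitR=(326,165,45),pitLtop=(174,165,90),pitRtop=(337,165,90),frameouter=(255,67,110),frameinner=(255,93,110),sealtop=(255,97,97),sealbot=(255,104,90),railL=(133,75,110),railR=(376,75,110)).items(): print(k,atz(c,(u,v),z).round(1))
d=np.load('w2.npy'); P=cloud(c,d)
print('col 255 profile', [(v,*atdepth(c,(255,v),d[v,255])[1:].round(0)) for v in range(60,165,4)])
im=cv2.imread('pics/w2.png'); print(im[85:140,255].mean(1).round())
```

```text
pitfar [576.5  93.7  90. ]
pitfarfloor [576.4  89.7  45. ]
pitL [500.1  57.2  45. ]
pitR [652.4  56.5  45. ]
pitLtop [501.3  65.6  90. ]
pitRtop [652.4  65.   90. ]
frameouter [576.9 148.5 110. ]
frameinner [576.8 128.5 110. ]
sealtop [576.7 125.7  97. ]
sealbot [576.7 119.9  90. ]
railL [478.5 143.2 110. ]
railR [674.4 142.4 110. ]
col 255 profile [(60, np.float64(169.0), np.float64(-2.0)), (64, np.float64(164.0), np.float64(-0.0)), (68, np.float64(148.0), np.float64(111.0)), (72, np.float64(145.0), np.float64(109.0)), (76, np.float64(142.0), np.float64(109.0)), (80, np.float64(139.0), np.float64(111.0)), (84, np.float64(136.0), np.float64(108.0)), (88, np.float64(132.0), np.float64(110.0)), (92, np.float64(130.0), np.float64(104.0)), (96, np.float64(127.0), np.float64(90.0)), (100, np.float64(123.0), np.float64(103.0)), (104, np.float64(120.0), np.float64(90.0)), (108, np.float64(116.0), np.float64(89.0)), (112, np.float64(113.0), np.float64(90.0)), (116, np.float64(110.0), np.float64(90.0)), (120, np.float64(106.0), np.float64(89.0)), (124, np.float64(103.0), np.float64(90.0)), (128, np.float64(99.0), np.float64(89.0)), (132, np.float64(95.0), np.float64(90.0)), (136, np.float64(88.0), np.float64(45.0)), (140, np.float64(84.0), np.float64(46.0)), (144, np.float64(79.0), np.float64(46.0)), (148, np.float64(75.0), np.float64(46.0)), (152, np.float64(71.0), np.float64(45.0)), (156, np.float64(67.0), np.float64(45.0)), (160, np.float64(62.0), np.float64(45.0)), (164, np.float64(88.0), np.float64(207.0))]
[235. 234. 232. 232. 234. 213. 174.  91. 135. 147. 148. 115.  21.  31.
  28.  30.  30.  28.  37. 122. 148. 141. 155. 243. 237. 236. 235. 235.
 235. 236. 237. 237. 237. 237. 236. 236. 237. 237. 235. 237. 236. 236.
 235. 234. 235. 234. 236. 235. 177.   4.  11.  19.  18.  18.  17.]
```

Request:
arm_command(
  motion=[
    {"offset": [-0.004,0,0.04],"spin": 0},
    {"offset": [0,0,0.04],"spin": 0},
    {"offset": [0,0,0.04],"spin": 0},
    {"offset": [0,0,0.02],"spin": 0},
    {"offset": [0,0,0.004],"spin": 0},
  ],
)

```text
time_s: 8.95
ee_pos: [575.5, 46.1, 72.6]
ee_rot: [-179.8, 0.0, 90.0]
force: [0.5, 1.2, -0.6]
gripper_width: 35.7
gripper_force: 20.0
```

Request:
arm_command(
  motion=[
    {"offset": [0,0,0.005],"spin": 0},
    {"offset": [0,0,0.002],"spin": 0},
    {"offset": [0,0,0],"spin": 0},
  ],
)

```text
time_s: 9.32
ee_pos: [576.9, 45.4, 67.5]
ee_rot: [179.9, 0.0, 89.9]
force: [1.1, -0.1, -0.9]
gripper_width: 35.8
gripper_force: 20.0
```

Request:
arm_command(
  motion=[
    {"offset": [-0.001,0,0.002],"spin": 0},
    {"offset": [0,0,0.002],"spin": 0},
    {"offset": [0,0,0.001],"spin": 0},
    {"offset": [0,0,0],"spin": 0},
  ],
)

```text
time_s: 9.82
ee_pos: [576.7, 44.2, 62.8]
ee_rot: [180.0, 0.0, 89.9]
force: [-2.2, -0.6, 4.4]
gripper_width: 35.7
gripper_force: 20.0
```

Request:
arm_command(
  motion=[
    {"offset": [0,0,0],"spin": 0},
    {"offset": [0,0,0],"spin": 0},
    {"offset": [0,0,0],"spin": 0},
    {"offset": [0,0,0],"spin": 0},
  ],
  jaw=0.06,
)

```text
time_s: 10.32
ee_pos: [576.5, 44.3, 61.8]
ee_rot: [-180.0, 0.0, 89.9]
force: [0.1, 0.5, -0.4]
gripper_width: 60.0
gripper_force: 0.0
```

Request:
arm_command(
  motion=[
    {"offset": [0,0,-0.015],"spin": 0},
    {"offset": [0,0,-0.03],"spin": 0},
    {"offset": [0,0,-0.04],"spin": 0},
    {"offset": [0,0,-0.04],"spin": 0},
    {"offset": [0,0,-0.03],"spin": 0},
  ],
)

```text
time_s: 10.95
ee_pos: [577.0, 44.4, 220.1]
ee_rot: [179.8, -0.0, 89.9]
force: [0.6, -0.7, 0.3]
gripper_width: 59.9
gripper_force: 0.0
```

Run:
```python
from h import *
env.grab_frame('wrist')
s=env.state(); c=cam('wrist',s); im,d=env.grab_frame('wrist'); cv2.imwrite('pics/w3.png',im)
P=cloud(c,d); print(s['time_s'],s['ee_pos'],s['ee_rot'],s['gripper_width'])
h=P[(abs(P[:,0]-576)<70)&(abs(P[:,1]-45)<46)&(P[:,2]>62)&(P[:,2]<80)]
print(len(h),np.percentile(h[:,2],[5,50,95]),cv2.minAreaRect(h[:,:2].astype(np.float32)))
```

```text
11.0 [578.92345846  44.51069729 224.09504824] [ 1.79390522e+02 -3.20695826e-02  8.99450728e+01] 59.938448588486686
2712 [69.64855174 71.11677389 72.39377093] ((576.9105834960938, 43.206214904785156), (35.85490417480469, 81.9013442993164), 0.17486253380775452)
```

View pics/w3.png

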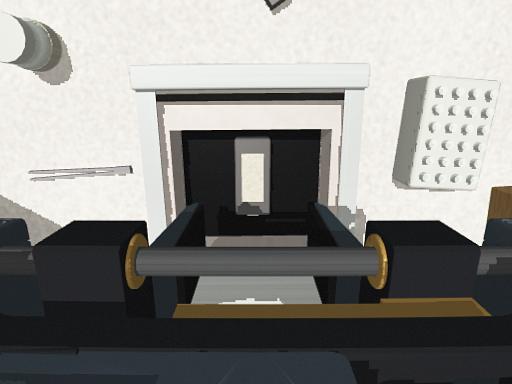

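The mailer lies flat in the well with its patch up at pixel (252,177), about 1 mm from the well point. Next I'll close the jaws, go behind the fin and push.

Request:
arm_command(
  motion=[
    {"offset": [-0.052,0,0],"spin": 0},
    {"offset": [-0.052,0,0],"spin": 0},
    {"offset": [-0.052,0,0],"spin": 0},
    {"offset": [-0.052,0,0],"spin": 0},
    {"offset": [0,0,0],"spin": 0},
  ],
  jaw=0.0,
)

```text
time_s: 11.68
ee_pos: [575.6, -166.8, 216.0]
ee_rot: [-179.9, 0.0, 89.7]
force: [-0.9, -0.9, -0.1]
gripper_width: 12.8
gripper_force: 0.0
```

Request:
arm_command(
  motion=[
    {"offset": [0,0,0.04],"spin": 0},
    {"offset": [0,0,0.03],"spin": 0},
    {"offset": [0,0,0.02],"spin": 0},
    {"offset": [0,0,0.004],"spin": 0},
    {"offset": [0,0,0],"spin": 0},
  ],
)

```text
time_s: 12.3
ee_pos: [576.5, -163.1, 123.2]
ee_rot: [180.0, -0.0, 90.0]
force: [0.4, -0.2, 0.3]
gripper_width: 0.4
gripper_force: 0.0
```

Request:
arm_command(
  motion=[
    {"offset": [0.008,0,0.002],"spin": 0},
    {"offset": [0.008,0,0],"spin": 0},
    {"offset": [0.005,0,0],"spin": 0},
    {"offset": [0.004,0,0],"spin": 0},
    {"offset": [0.003,0,0],"spin": 0},
  ],
)

```text
time_s: 12.92
ee_pos: [576.4, -136.0, 121.2]
ee_rot: [180.0, 0.1, 90.0]
force: [-0.7, -2.6, 0.1]
gripper_width: 0.8
gripper_force: 1.6
```

Request:
arm_command(
  motion=[
    {"offset": [0.003,0,0],"spin": 0},
    {"offset": [0.003,0,0],"spin": 0},
    {"offset": [0.003,0,0],"spin": 0},
  ],
)

```text
time_s: 13.3
ee_pos: [576.3, -126.8, 121.1]
ee_rot: [180.0, 0.0, 89.9]
force: [-0.3, -3.4, 2.0]
gripper_width: 0.6
gripper_force: 1.6
```

Request:
arm_command(
  motion=[
    {"offset": [0.01,0,0],"spin": 0},
    {"offset": [0.014,0,0],"spin": 0},
    {"offset": [0.016,0,0],"spin": 0},
    {"offset": [0.016,0,0],"spin": 0},
    {"offset": [0.014,0,0],"spin": 0},
  ],
)

```text
time_s: 13.92
ee_pos: [576.1, -55.2, 120.8]
ee_rot: [-180.0, -0.0, 90.0]
force: [-1.7, -4.2, 1.9]
gripper_width: 0.6
gripper_force: 1.8
```

Request:
arm_command(
  motion=[
    {"offset": [0.012,0,0],"spin": 0},
    {"offset": [0.01,0,0],"spin": 0},
    {"offset": [0.008,0,0],"spin": 0},
    {"offset": [0.005,0,0],"spin": 0},
    {"offset": [0.003,0,0],"spin": 0},
  ],
)

```text
time_s: 14.55
ee_pos: [576.2, -18.5, 120.7]
ee_rot: [-180.0, 0.0, 89.9]
force: [-2.3, -2.0, 0.1]
gripper_width: 0.4
gripper_force: 1.6
```

Run:
```python
from h import *
s=env.state(); c=cam('wrist',s); im,d=env.grab_frame('wrist')
s=env.state(); c=cam('wrist',s); im,d=env.grab_frame('wrist'); cv2.imwrite('pics/w4.png',im)
print(s['time_s'],s['ee_pos'],s['force'])
for x in (530,576,620):
  v0=int(proj(c,[x,140,110])[1]); u=int(proj(c,[x,110,97])[0])
  print(x,[(v,*atdepth(c,(u,v),d[v,u])[1:].round(0).astype(int),int(im[v,u].mean())) for v in range(max(v0,0),min(v0+110,384),4)])
```

```text
14.6 [576.30515805 -18.14170002 120.72770581] [-1.59482173 -1.12674342 -0.83207478]
530 [(0, np.int64(109), np.int64(91), 241), (4, np.int64(106), np.int64(91), 240), (8, np.int64(105), np.int64(90), 240), (12, np.int64(103), np.int64(89), 239), (16, np.int64(101), np.int64(90), 240), (20, np.int64(99), np.int64(89), 240)]
576 [(0, np.int64(108), np.int64(91), 241), (4, np.int64(106), np.int64(90), 241), (8, np.int64(104), np.int64(91), 241), (12, np.int64(102), np.int64(90), 242), (16, np.int64(100), np.int64(91), 241), (20, np.int64(99), np.int64(89), 241)]
620 [(0, np.int64(108), np.int64(91), 232), (4, np.int64(107), np.int64(90), 232), (8, np.int64(104), np.int64(90), 235), (12, np.int64(103), np.int64(90), 235), (16, np.int64(101), np.int64(90), 235), (20, np.int64(98), np.int64(91), 233)]
```

View pics/w4.png

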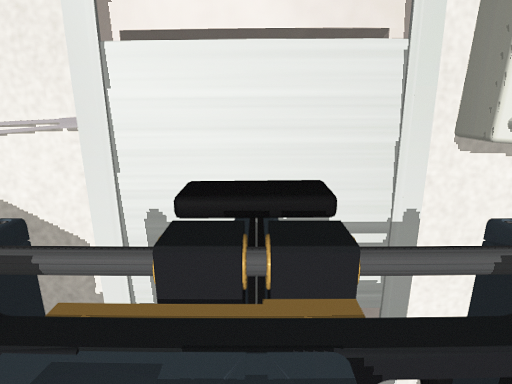

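The hatch's closing edge is at row 40 (y≈87). The deck ahead is clear to at least y 109, and to about 116 in the earlier view. I'll advance quickly to about 112, then go finely.

Request:
arm_command(
  motion=[
    {"offset": [0.007,0,0],"spin": 0},
    {"offset": [0.007,0,0],"spin": 0},
    {"offset": [0.005,0,0],"spin": 0},
    {"offset": [0.003,0,0],"spin": 0},
    {"offset": [0.001,0,0],"spin": 0},
  ],
)

```text
time_s: 15.28
ee_pos: [576.5, 4.6, 120.8]
ee_rot: [180.0, 0.0, 90.0]
force: [-0.4, -3.9, -3.1]
gripper_width: 0.5
gripper_force: 1.5
```

Request:
arm_command(
  motion=[
    {"offset": [0.0005,0,0],"spin": 0},
    {"offset": [0.0005,0,0],"spin": 0},
  ],
)

```text
time_s: 15.52
ee_pos: [576.5, 5.2, 120.9]
ee_rot: [180.0, 0.0, 89.9]
force: [-0.4, -3.2, -2.6]
gripper_width: 0.0
gripper_force: 1.5
```

Request:
arm_command(
  motion=[
    {"offset": [0.0005,0,0],"spin": 0},
    {"offset": [0.0005,0,0],"spin": 0},
    {"offset": [0.0005,0,0],"spin": 0},
  ],
)

```text
time_s: 15.9
ee_pos: [576.5, 6.8, 120.9]
ee_rot: [180.0, 0.0, 89.9]
force: [-0.4, -2.9, -2.1]
gripper_width: 0.4
gripper_force: 1.5
```

Request:
arm_command(
  motion=[
    {"offset": [0.0003,0,0],"spin": 0},
    {"offset": [0.0003,0,0],"spin": 0},
    {"offset": [0.0003,0,0],"spin": 0},
  ],
)

```text
time_s: 16.27
ee_pos: [576.5, 7.7, 120.9]
ee_rot: [180.0, 0.0, 89.9]
force: [-0.1, -3.2, -2.6]
gripper_width: 0.5
gripper_force: 1.5
```

Request:
arm_command(
  motion=[
    {"offset": [0.00025,0,0],"spin": 0},
    {"offset": [0.00025,0,0],"spin": 0},
    {"offset": [0.00025,0,0],"spin": 0},
    {"offset": [0.00025,0,0],"spin": 0},
  ],
)

```text
time_s: 16.77
ee_pos: [576.5, 8.8, 120.9]
ee_rot: [180.0, 0.0, 89.9]
force: [0.8, -3.4, -2.3]
gripper_width: 0.5
gripper_force: 1.5
```

Request:
arm_command(
  motion=[
    {"offset": [0.00025,0,0],"spin": 0},
    {"offset": [0.00025,0,0],"spin": 0},
    {"offset": [0.00025,0,0],"spin": 0},
    {"offset": [0.00025,0,0],"spin": 0},
  ],
)

```text
time_s: 17.27
ee_pos: [576.5, 9.7, 121.0]
ee_rot: [180.0, 0.0, 89.9]
force: [0.4, -2.9, -2.4]
gripper_width: 0.7
gripper_force: 1.5
```

Request:
arm_command(
  motion=[
    {"offset": [0.00025,0,0],"spin": 0},
    {"offset": [0.00025,0,0],"spin": 0},
    {"offset": [0.00025,0,0],"spin": 0},
    {"offset": [0.00025,0,0],"spin": 0},
  ],
)

```text
time_s: 17.77
ee_pos: [576.5, 10.7, 120.9]
ee_rot: [180.0, 0.0, 89.9]
force: [1.0, -3.0, -2.4]
gripper_width: 0.3
gripper_force: 1.5
```

Request:
arm_command(
  motion=[
    {"offset": [0.00025,0,0],"spin": 0},
    {"offset": [0.00025,0,0],"spin": 0},
    {"offset": [0.00025,0,0],"spin": 0},
    {"offset": [0.00025,0,0],"spin": 0},
  ],
)

```text
time_s: 18.27
ee_pos: [576.5, 11.8, 120.9]
ee_rot: [180.0, 0.0, 89.9]
force: [-0.2, -2.8, -1.9]
gripper_width: 0.3
gripper_force: 1.5
```

Request:
arm_command(
  motion=[
    {"offset": [0.00025,0,0],"spin": 0},
    {"offset": [0.00025,0,0],"spin": 0},
    {"offset": [0.00025,0,0],"spin": 0},
    {"offset": [0.00025,0,0],"spin": 0},
  ],
)

```text
time_s: 18.77
ee_pos: [576.5, 12.7, 121.0]
ee_rot: [180.0, 0.0, 89.9]
force: [0.4, -2.6, -1.7]
gripper_width: 0.4
gripper_force: 1.5
```

Request:
arm_command(
  motion=[
    {"offset": [0.00025,0,0],"spin": 0},
    {"offset": [0.00025,0,0],"spin": 0},
    {"offset": [0.00025,0,0],"spin": 0},
    {"offset": [0.00025,0,0],"spin": 0},
  ],
)

```text
time_s: 19.27
ee_pos: [576.5, 13.7, 121.0]
ee_rot: [180.0, 0.0, 89.9]
force: [0.6, -2.1, -1.9]
gripper_width: 0.6
gripper_force: 1.5
```

Request:
arm_command(
  motion=[
    {"offset": [0.00025,0,0],"spin": 0},
    {"offset": [0.00025,0,0],"spin": 0},
    {"offset": [0.00025,0,0],"spin": 0},
    {"offset": [0.00025,0,0],"spin": 0},
  ],
)

```text
time_s: 19.77
ee_pos: [576.5, 14.5, 120.9]
ee_rot: [-180.0, 0.0, 90.0]
force: [0.1, -3.5, -0.5]
gripper_width: 0.2
gripper_force: 2.1
```

Request:
arm_command(
  motion=[
    {"offset": [0.0002,0,0],"spin": 0},
    {"offset": [0.0002,0,0],"spin": 0},
  ],
)

```text
time_s: 20.02
ee_pos: [576.5, 14.6, 121.0]
ee_rot: [180.0, 0.1, 90.0]
force: [0.3, -5.2, -1.0]
gripper_width: 0.7
gripper_force: 2.9
```

Request:
arm_command(
  motion=[
    {"offset": [0.0003,0,0],"spin": 0},
    {"offset": [0.0003,0,0],"spin": 0},
    {"offset": [0,0,0],"spin": 0},
  ],
)

```text
time_s: 20.4
ee_pos: [576.5, 14.6, 121.0]
ee_rot: [180.0, 0.1, 90.0]
force: [0.5, -8.0, -1.6]
gripper_width: 0.6
gripper_force: 3.6
```

Request:
arm_command(
  motion=[
    {"offset": [0.0003,0,0],"spin": 0},
    {"offset": [0.0003,0,0],"spin": 0},
    {"offset": [0,0,0],"spin": 0},
  ],
)

```text
time_s: 20.78
ee_pos: [576.5, 14.6, 121.0]
ee_rot: [180.0, 0.2, 90.0]
force: [0.6, -8.5, -0.8]
gripper_width: 0.6
gripper_force: 4.5
```

Request:
arm_command(
  motion=[
    {"offset": [0.0003,0,0],"spin": 0},
    {"offset": [0.0002,0,0],"spin": 0},
    {"offset": [0,0,0],"spin": 0},
  ],
)

```text
time_s: 21.15
ee_pos: [576.5, 14.6, 121.0]
ee_rot: [180.0, 0.2, 90.0]
force: [0.4, -10.2, -1.2]
gripper_width: 0.2
gripper_force: 5.2
```

Request:
arm_command(
  motion=[
    {"offset": [0.0003,0,0],"spin": 0},
    {"offset": [0.0003,0,0],"spin": 0},
    {"offset": [0,0,0],"spin": 0},
  ],
)

```text
time_s: 21.52
ee_pos: [576.5, 14.7, 121.1]
ee_rot: [180.0, 0.3, 90.0]
force: [1.0, -13.0, -1.5]
gripper_width: 0.2
gripper_force: 6.1
```

Request:
arm_command(
  motion=[
    {"offset": [0,0,0],"spin": 0},
    {"offset": [0,0,0],"spin": 0},
    {"offset": [0,0,0],"spin": 0},
    {"offset": [0,0,0],"spin": 0},
    {"offset": [0,0,0],"spin": 0},
  ],
)

```text
time_s: 22.15
ee_pos: [576.5, 14.7, 121.0]
ee_rot: [-180.0, 0.3, 90.0]
force: [0.9, -12.6, -1.0]
gripper_width: 0.7
gripper_force: 6.1
```

Request:
arm_command(
  motion=[
    {"offset": [0,0,0],"spin": 0},
    {"offset": [-0.001,0,0],"spin": 0},
    {"offset": [-0.002,0,0],"spin": 0},
    {"offset": [-0.005,0,0],"spin": 0},
    {"offset": [-0.01,0,0],"spin": 0},
  ],
)

```text
time_s: 22.78
ee_pos: [576.6, -0.2, 121.1]
ee_rot: [180.0, -0.1, 90.0]
force: [-0.8, 0.7, 0.6]
gripper_width: 0.0
gripper_force: 0.0
```

Request:
arm_command(
  motion=[
    {"offset": [-0.015,0,-0.01],"spin": 0},
    {"offset": [-0.02,0,-0.02],"spin": 0},
    {"offset": [-0.02,0,-0.04],"spin": 0},
    {"offset": [-0.02,0,-0.04],"spin": 0},
    {"offset": [0,0,-0.03],"spin": 0},
  ],
)

```text
time_s: 23.4
ee_pos: [576.6, -77.7, 263.8]
ee_rot: [179.8, 0.0, 89.8]
force: [-0.6, -0.5, -1.5]
gripper_width: 0.5
gripper_force: 0.0
```

Run:
```python
from h import *
env.grab_frame('wrist')
s=env.state(); im,d=env.grab_frame('wrist'); cv2.imwrite('pics/w5.png',im)
print(s['time_s'],s['ee_pos'],s['force'])
```

```text
23.45 [578.39301316 -77.36938823 267.81712663] [ 1.20807633 -0.27498938  2.77318197]
```

View pics/w5.png

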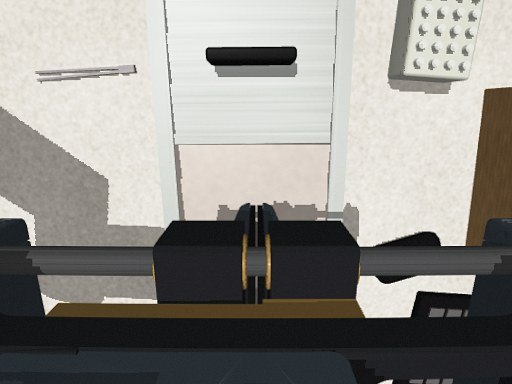

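The hatch has moved forward, with its fin at (251,56), and the gripper is clear. I'll take one look at the seal end from the scene camera.

Run:
```python
from h import *
im,d=env.grab_frame('side'); cv2.imwrite('pics/e.png',cv2.resize(im[140:300,180:330],None,fx=4,fy=3.7,interpolation=cv2.INTER_CUBIC)[:600])
c=cam('side')
for r in env.pinpoint('side','handle')[:1]: print(r,atz(c,r['location'],135).round(1))
```

```text
{'location': [247.1, 189.8], 'score': 0.84} [564.3  45.2 135. ]
```

View pics/e.png

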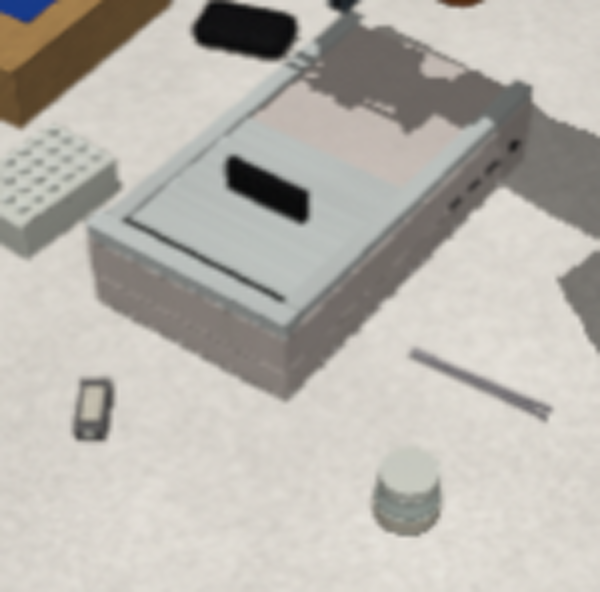

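The hatch edge meets the black seal line, running from (125,215) to (285,300) in the crop. Everything else is where it was.

```bash
python3 -c "
from h import *
print(env.job_done())"
```

```text
the job is handed in; nothing more can be done
None
```

The 80 × 36 × 26 mm slide mailer lies flat in the well and is released, the hatch is shut against the seal after a hold of over half a second (about 13 N at the wrist, roughly 10 N on the seal after sliding friction), nothing else was touched, and I handed the job in at about 24 s; no verdict was returned.

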